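# Sort the look-alike tins by weight

### The job

One of the three identical closed yellow tins is full, one is half-full and one is empty: feel by lifting which is which. Stand the half-full one on the middle of the cork mat for cooking, the full one in the wooden stock tray and the empty one in the green crate. Set each down upright without dropping or tipping it, and leave everything else on the counter where it is.

Things in the scene. Friction and masses are not known exactly. Their poses are not given: they have to be found in the camera images.
- tin_a: closed yellow tin, white labels, flush steel lid, upright; 80 mm long (x), 54 wide (y: grip it so), 105 high; origin: centre of its underside. The three look alike, any may be the full, half-full or empty one. Weight with contents: empty 0.10 kg, half-full 0.31, full 0.54, each within 10 percent; the contents stay put
- tin_b: closed yellow tin, white labels, flush steel lid, upright; 80 mm long (x), 54 wide (y: grip it so), 105 high; origin: centre of its underside. The three look alike, any may be the full, half-full or empty one. Weight with contents: empty 0.10 kg, half-full 0.31, full 0.54, each within 10 percent; the contents stay put
- tin_c: closed yellow tin, white labels, flush steel lid, upright; 80 mm long (x), 54 wide (y: grip it so), 105 high; origin: centre of its underside. The three look alike, any may be the full, half-full or empty one. Weight with contents: empty 0.10 kg, half-full 0.31, full 0.54, each within 10 percent; the contents stay put
- mat: round brown cork mat, 130 mm across and 8 mm thick, fixed on the grey glass chopping board; origin at the centre of its underside, its top 8 mm higher (16 mm above the counter)
- tray: square open tray of pale wood, fixed to the counter, for full stock: 160 x 160 mm outside, 40 mm high, walls and floor 5 mm; origin at the centre of its underside
- crate: square open crate of green plastic, fixed to the counter, for empties: 160 x 160 mm outside, 40 mm high, walls and floor 5 mm; origin at the centre of its underside
- knife: kitchen knife with black handle, lying on the counter between two tins, 235 mm long (its x), 24 mm wide, 9 mm high. Not part of the job: origin at the centre of its underside, blade to +x
- tongs: steel tongs with black tips, lying on the counter between two tins, 250 mm long (its x), 30 mm wide, 16 mm high. Not part of the job: origin at the centre of its underside, tips to +x
- tomato_half: half a red tomato, cut face up, on the chopping board beside the cork mat, 62 mm across, 31 mm high. Not part of the job: origin at the centre of its underside, z up
- tomato: whole red tomato, 76 mm across, 60 mm high, at the far side of the counter. Not part of the job: origin at the centre of its underside, z up
- mill: dark wooden pepper mill, 56 mm across, 165 mm high, at the far side of the counter. Not part of the job: origin at the centre of its underside, z up
- mug: blue mug, 80 mm across without its handle, 90 mm high, to the left of the tins. Not part of the job: origin at the centre of its underside, handle to its +y
- bowl: white bowl, 130 mm across, 55 mm high, to the right of the tins. Not part of the job: origin at the centre of its underside, z up

How it is judged:
By the outcome, as a careful person would: the job done as asked, in the order asked, and still so for the second after the job is handed in, with the robot touching nothing.
It also fails if it takes over 72 s, if anything falls off the work surface, if the arm or the gripper's body presses on something with over 40 N, if the wrist force passes 120 N, or if a joint passes its speed limit or range.

### The arm

A 6-joint arm with a two-finger parallel gripper is mounted at the origin on the work surface. World frame = base frame: x ahead of the robot, y to its left, z up, the work surface at z = 0. Lengths are in m, angles in rad, forces in N, time in s.
With the tool pointing down it reaches from about 0.425 to 0.95 m from the base axis. Payload 3.5 kg.
Tool frame: the origin (TCP) lies between the finger pads; the fingertips stand 14 mm ahead of it and the grasp point (between the pads) lies 5 mm behind it (ctrl.tip_extent is the distance from the TCP to the fingertips, in m); x points along the fingers, z is the direction in which the jaws open and shut, and the axes are right-handed (so a half turn about x gives the same grasp; the last joint's range is limited). The gripper opens to 85 mm and grips with 20 to 120 N. Pads are 22 mm wide; open, the fingers measure 114 mm over their backs; the gripper's body (76 mm by 85 mm) begins 54 mm behind the grasp point. The pads swing forward as they close: fully open they stand 13 mm farther back than shut.
Start: joints at [-1.27, 0.286, 1.577, -0, 1.279, -0.15], TCP at [0.294, -0.608, 0.245] pointing down, gripper open.
Joint ranges: [-2.77, 2.77], [-0.9, 2.22], [0.21, 2.48], [-1.53, 4.67], [0.24, 2.81], [-2.84, 2.84]. Speed limits (rad/s): [2.79, 2.79, 3.14, 3.14, 3.14, 3.14].

### API

Orientations are given as a unit quaternion [x, y, z, w].
In Python, from plant import ctrl gives the robot as it stands.
- The arm moves only by the tool move_arm, never from a script. Its argument "commands" is one flat list of numbers, 4 for each row, row after row: the shift along the tool's x, y, z in units of 25 mm (1.0 is 25 mm), then the turn about the tool's x in units of 5 degrees (1.0 is 5 degrees). A call has 1 to 20 rows; each row shifts and turns the commanded pose from where the row before left it, along the tool's axes as they then stand; what a row does not reach is not made up. A row lasts 1/8 s, in which the tool goes at most 62.5 mm and 10.7 degrees, less where a joint would pass 70% of its speed; a pose out of reach is approached as far as the arm can. A call is refused whole if a number of a shift passes 1 or a number of a turn 1, either way. A call with a gripper value outside its range is refused whole. "jaw" is the finger opening in mm, from 0 to 85.4, set as the call begins (left out, the last holds). The fingers move at their own pace and stop on an object; "force" is the grip in N (left out, the last holds). Time passes only in rows, so rows that do not move let the fingers close. It gives the time, the measured TCP pose, the force and the opening at its end, in the units of the state.
- ctrl.get_state(): the state, without advancing time (a new reading comes with each control period).
- ctrl.read_camera(name): name is "side" or "top" or "wrist"; returns the picture (384x512x3 uint8, red, green, blue); there is no depth.
- ctrl.get_calibration(name): a dict with "camera_matrix" (3x3 intrinsics, pixels), "camera_from_world" (4x4, takes a point from world to camera coordinates); the wrist camera has in their place "mount" (4x4, takes a point from camera to tool coordinates, whose origin is the TCP and whose axes are the tool frame's). Camera axes: x right, y down, z forward; pixel columns grow to the right and rows downward; lengths in m; the calibration is good to about 2 mm. A picture is of the moment at which its call begins: read the wrist's pose just before it. get_calibration takes no time and is no camera call.
- ctrl.sign_off(): hands the job in, once; it reports no verdict.
The state is a dict: "time": time; "qpos": joint angles; "dq": joint speeds; "joint_efforts": joint torques, N m; "eef_pos": TCP position; "tcp_rot": TCP orientation; "contact_force": force on the tool from outside, world axes, zero at the start; "wrist_torque": the same for the moment, N m; "opening": opening from 0.0 (shut) to 1.0 (fully open).
Only numpy, scipy, OpenCV 4.12 (cv2) and the standard library are available. Lean on these libraries where they do the work, as an engineer would, in place of code of your own. Each camera call takes 0.05 s, during which the arm holds its last target.

## Working session

There is one attempt and no reset: what is moved stays moved. The work goes in short steps, Python scripts to look and compute and a tool call to move; the robot and the scene stay as the last step left them, time stands still between calls to the robot, and variables do not carry over. Pictures are saved under pics/ and viewed, and the job is handed in when it is done.

Besides the shell and the picture viewer there is one more tool, called after ">>>" by a JSON object that holds its "api" and its "payload", one argument or row to a line. move_arm: Moves the arm, as the interface text tells. Its arguments: {"type":"object","properties":{"commands":{"type":"array"},"jaw":{"type":"number"},"force":{"type":"number"}},"required":["commands"]}

```bash
ls; mkdir -p pics; python3 - <<'E'
from plant import ctrl
import cv2, numpy as np
np.set_printoptions(precision=4,suppress=True)
s=ctrl.get_state(); print(s)
for n in ["side","top"]:
    im=ctrl.read_camera(n); cv2.imwrite(f"pics/{n}0.png",im[:,:,::-1]); c=ctrl.get_calibration(n); print(n,c)
print(ctrl.get_calibration("wrist"), ctrl.tip_extent)
E
```

```text
pics
{'time': 0.0, 'qpos': array([-1.27  ,  0.2872,  1.5782,  0.    ,  1.2786, -0.15  ]), 'dq': array([-0.0014,  0.0004, -0.001 , -0.0007, -0.0007, -0.0011]), 'joint_efforts': array([ -0.0002, -40.598 , -29.2627,  -0.0001,   0.0058,   0.    ]), 'eef_pos': array([ 0.2939, -0.607 ,  0.2439]), 'tcp_rot': array([ 0.3762,  0.5997, -0.375 ,  0.5985]), 'contact_force': array([-0.0533,  1.0554,  0.3754]), 'wrist_torque': array([ 0.004 , -0.0546, -0.0102]), 'opening': 0.9967990431765391}
side {'camera_matrix': array([[416.7631,   0.    , 258.3534],
       [  0.    , 416.7631, 198.1699],
       [  0.    ,   0.    ,   1.    ]]), 'camera_from_world': array([[-0.7715, -0.6362,  0.0062,  0.4311],
       [-0.3685,  0.4388, -0.8196,  0.2411],
       [ 0.5187, -0.6346, -0.5729,  1.1459],
       [ 0.    ,  0.    ,  0.    ,  1.    ]])}
top {'camera_matrix': array([[407.043 ,   0.    , 252.513 ],
       [  0.    , 407.043 , 188.4719],
       [  0.    ,   0.    ,   1.    ]]), 'camera_from_world': array([[ 0.01  , -0.9998, -0.0151,  0.0088],
       [-0.9988, -0.0093, -0.0478,  0.5429],
       [ 0.0477,  0.0156, -0.9987,  1.2065],
       [ 0.    ,  0.    ,  0.    ,  1.    ]])}
{'camera_matrix': array([[291.7459,   0.    , 253.8249],
       [  0.    , 291.7459, 193.2965],
       [  0.    ,   0.    ,   1.    ]]), 'mount': array([[-0.0007, -0.3171,  0.9484, -0.1288],
       [-0.0011, -0.9484, -0.3171,  0.0813],
       [ 1.    , -0.0013,  0.0003, -0.0003],
       [ 0.    ,  0.    ,  0.    ,  1.    ]])} 0.014
```

View pics/top0.png

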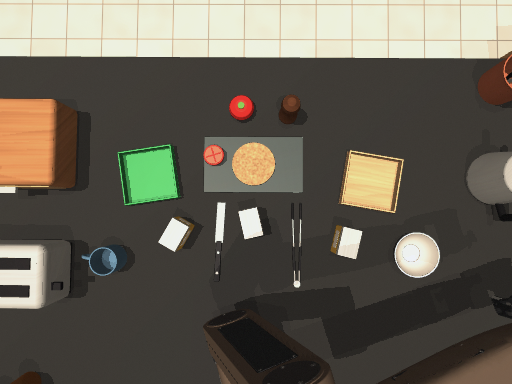

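View pics/side0.png

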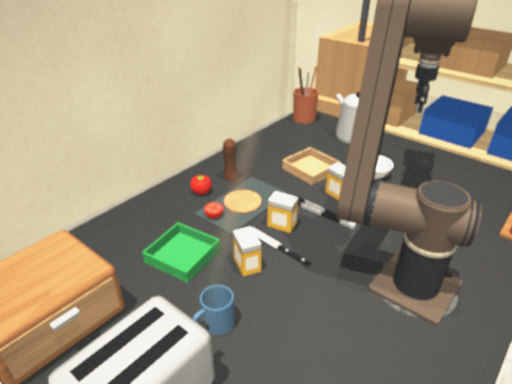

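The top view shows tin lids at about (176,234), (251,223) and (347,243). The crate is at (150,175), the mat at (253,164) and the tray at (372,182). The knife is at x≈220 and the tongs at x≈297. Next I'll measure these.

```bash
cat > h.py <<'E'
import cv2, numpy as np
from plant import ctrl
from scipy.spatial.transform import Rotation as R
np.set_printoptions(precision=4,suppress=True)
def ray(px,z,name="top",cal=None):
    c=cal or ctrl.get_calibration(name); K=c["camera_matrix"];T=c["camera_from_world"]
    px=np.atleast_2d(px).astype(float)
    d=np.c_[px,np.ones(len(px))]@np.linalg.inv(K).T@T[:3,:3]
    o=-T[:3,:3].T@T[:3,3]
    return o+d*((z-o[2])/d[:,2:])
def wcal(s):
    c=ctrl.get_calibration("wrist"); W=np.eye(4);W[:3,:3]=R.from_quat(s["tcp_rot"]).as_matrix();W[:3,3]=s["eef_pos"]
    return dict(camera_matrix=c["camera_matrix"],camera_from_world=np.linalg.inv(W@c["mount"]))
def rect(mask,z,name="top",cal=None,amin=100):
    out=[]
    for c in cv2.findContours(mask.astype(np.uint8)*255,cv2.RETR_EXTERNAL,cv2.CHAIN_APPROX_NONE)[0]:
        if cv2.contourArea(c)<amin: continue
        p=ray(c[:,0],z,name,cal)[:,:2]
        (cx,cy),(w,h),a=cv2.minAreaRect((p*1000).astype(np.float32))
        if w<h: w,h,a=h,w,a+90   # a = long axis angle
        out.append((np.round(c[:,0].mean(0)),round(cx,1),round(cy,1),round(w,1),round(h,1),round((a+90)%180-90,1)))
    return out
E
python3 - <<'E'
from h import *
im=cv2.imread("pics/top0.png"); hsv=cv2.cvtColor(im,cv2.COLOR_BGR2HSV)
roi=np.zeros(im.shape[:2],bool); roi[120:280,110:410]=1
H,S,V=cv2.split(hsv)
print("lid"); [print(x) for x in rect((S<60)&(V>150)&roi,.105)]
print("crate");[print(x) for x in rect((H>45)&(H<80)&(S>120)&(V>60)&roi,.04)]
print("wood/mat z.04");[print(x) for x in rect((H>8)&(H<28)&(S>50)&(V>90)&roi,.04)]
print("mat z.016");[print(x) for x in rect((H>8)&(H<28)&(S>50)&(V>90)&roi,.016)]
b=cv2.resize(im[190:290,150:400],None,fx=3,fy=3,interpolation=cv2.INTER_NEAREST);cv2.imwrite("pics/crop0.png",b)
E
```

```text
lid
(array([404., 254.]), 361.9, -397.8, 111.4, 38.1, -0.5)
(array([349., 242.]), 392.3, -254.3, 78.5, 52.8, -13.1)
(array([173., 234.]), 409.7, 231.3, 78.9, 53.0, -29.2)
(array([250., 223.]), 443.4, 17.8, 78.4, 52.8, 13.7)
(array([220., 223.]), 444.5, 102.5, 110.8, 22.2, -2.8)
crate
(array([150., 175.]), 580.2, 321.5, 164.4, 160.5, -80.8)
wood/mat z.04
(array([336., 239.]), 397.4, -229.7, 80.9, 17.5, -13.2)
(array([371., 181.]), 566.1, -331.6, 167.7, 162.9, 80.7)
(array([253., 163.]), 615.1, 13.1, 126.9, 123.5, 0.4)
mat z.016
(array([336., 239.]), 395.6, -234.2, 82.5, 17.9, -13.2)
(array([371., 181.]), 567.7, -338.2, 171.1, 166.2, 80.7)
(array([253., 163.]), 617.7, 13.4, 129.4, 126.0, 0.4)
```

View pics/crop0.png

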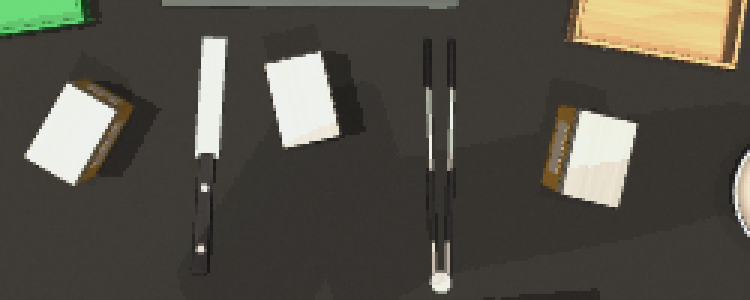

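```bash
cat >> h.py <<'E'
def plan(x=None,y=None,z=None,longang=None,turn_half=True):
    """current measured pose -> turn (units) and then shift (units) in tool axes after the turn"""
    s=ctrl.get_state(); M=R.from_quat(s["tcp_rot"]).as_matrix(); p=s["eef_pos"]
    print("t",round(s["time"],2),"p",p,"x",M[:,0],"z",M[:,2],"zyaw",round(np.degrees(np.arctan2(M[1,2],M[0,2])),2),"q",s["qpos"],"F",s["contact_force"],"op",round(s["opening"],3))
    yaw=np.degrees(np.arctan2(M[1,2],M[0,2])); t=0
    if longang is not None:
        dy=(longang+90-yaw+90)%180-90      # world yaw change
        t=-dy if M[2,0]<0 else dy          # tool x points down
        print("turn deg",round(t,2)," units",round(t/5,2), "alt",round((t-np.sign(t)*180)/5,2))
    M2=M@R.from_euler('x',t,degrees=True).as_matrix()
    tgt=np.array([p[0] if x is None else x,p[1] if y is None else y,p[2] if z is None else z])
    print("shift units after turn",np.round(M2.T@(tgt-p)/0.025,3),"; before turn",np.round(M.T@(tgt-p)/0.025,3))
E
python3 -c "
from h import *
plan(.392,-.254,.20,-13.1)
plan(.392,-.254,.07,-13.1)"
```

```text
t 0.1 p [ 0.2939 -0.607   0.244 ] x [-0.0006  0.0021 -1.    ] z [ 0.4357 -0.9001 -0.0022] zyaw -64.17 q [-1.27    0.2871  1.5781 -0.      1.2786 -0.15  ] F [-0.4401  1.1041  0.6257] op 0.997
turn deg 38.93  units 7.79 alt -28.21
shift units after turn [  1.789   0.622 -14.638] ; before turn [  1.789   9.682 -10.996]
t 0.1 p [ 0.2939 -0.607   0.244 ] x [-0.0006  0.0021 -1.    ] z [ 0.4357 -0.9001 -0.0022] zyaw -64.17 q [-1.27    0.2871  1.5781 -0.      1.2786 -0.15  ] F [-0.4401  1.1041  0.6257] op 0.997
turn deg 38.93  units 7.79 alt -28.21
shift units after turn [  6.989   0.628 -14.628] ; before turn [  6.989   9.68  -10.985]
```

>>> {"api": "move_arm", "payload": {
  "commands": [0.2,0,0,0.974,0.2,0,0,0.974,0.2,0,0,0.974,0.2,0,0,0.974,0.2,0,0,0.974,0.2,0,0,0.974,0.2,0,0,0.974,0.2,0,0,0.974,0,0.05,-1,0,0,0.05,-1,0,0,0.05,-1,0,0,0.05,-1,0,0,0.05,-1,0,0,0.05,-1,0,0,0.05,-1,0,0,0.05,-1,0,0,0.05,-1,0,0,0.05,-1,0,0,0.05,-1,0,0,0.07,-1,0],
  "jaw": 85,
  "force": 40
}}

```text
time: 2.6
eef_pos: [0.3777, -0.3173, 0.2054]
tcp_rot: [0.554, 0.439, -0.554, 0.44]
contact_force: [0.0, 0.0, 0.5]
opening: 0.995
```

>>> {"api": "move_arm", "payload": {
  "commands": [0,0,-1,0,0,0,-1,0,0,0,-0.64,0,0,0,0,0]
}}

```text
time: 3.1
eef_pos: [0.3926, -0.2537, 0.2054]
tcp_rot: [-0.553, -0.44, 0.554, -0.44]
contact_force: [-0.7, -0.7, 1.0]
opening: 0.997
```

```bash
python3 -c "
from h import *
plan(.392,-.254,.07,-13.1)
s=ctrl.get_state(); im=ctrl.read_camera('wrist')[:,:,::-1]; cv2.imwrite('pics/w1.png',im)
hsv=cv2.cvtColor(np.ascontiguousarray(im),cv2.COLOR_BGR2HSV);H,S,V=cv2.split(hsv)
[print(x) for x in rect((S<60)&(V>150),.105,cal=wcal(s))]
"
```

```text
t 3.1 p [ 0.3926 -0.2537  0.2054] x [ 0.0001 -0.0004 -1.    ] z [-0.2254 -0.9743  0.0004] zyaw -103.02 q [-0.7911 -0.1469  2.1099 -0.0002  1.1782  1.0071] F [-0.6569 -0.6905  0.9539] op 0.997
turn deg 0.08  units 0.02 alt -35.98
shift units after turn [ 5.416 -0.021  0.016] ; before turn [ 5.416 -0.021  0.016]
(array([175., 281.]), 331.4, -166.9, 34.4, 13.0, -21.7)
(array([255., 194.]), 393.0, -255.3, 78.4, 53.0, -13.2)
(array([125., 182.]), 429.5, -154.3, 56.6, 2.6, 2.1)
(array([142., 178.]), 429.5, -169.3, 57.2, 2.6, -1.6)
(array([461., 167.]), 376.5, -416.2, 105.8, 89.6, 2.5)
```

View pics/w1.png

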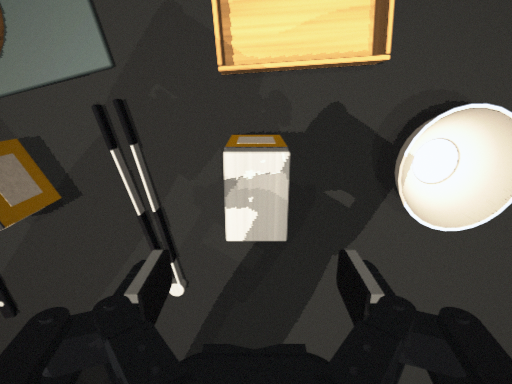

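The wrist picture shows the right-hand tin centred at (255,194), squarely between the open fingers. Its position agrees with the top view to 1.5 mm, so I'll descend, grip and lift.

>>> {"api": "move_arm", "payload": {
  "commands": [1,0,0,0,1,0,0,0,1,0,0,0,1,0,0,0,1,0,0,0,0.4,0,0,0,0,0,0,0]
}}

```text
time: 4.03
eef_pos: [0.3921, -0.2549, 0.0699]
tcp_rot: [-0.554, -0.44, 0.554, -0.439]
contact_force: [0.5, 0.4, 0.0]
opening: 0.996
```

>>> {"api": "move_arm", "payload": {
  "commands": [0,0,0,0,0,0,0,0,0,0,0,0,0,0,0,0,0,0,0,0],
  "jaw": 40,
  "force": 40
}}

```text
time: 4.65
eef_pos: [0.3931, -0.2555, 0.0716]
tcp_rot: [0.554, 0.439, -0.554, 0.441]
contact_force: [-0.9, -1.1, 6.3]
opening: 0.627
```

>>> {"api": "move_arm", "payload": {
  "commands": [-0.3,0,0,0,-0.6,0,0,0,-0.6,0,0,0,-0.3,0,0,0,0,0,0,0,0,0,0,0]
}}

```text
time: 5.4
eef_pos: [0.392, -0.2543, 0.1149]
tcp_rot: [-0.554, -0.44, 0.554, -0.439]
contact_force: [-0.0, 0.1, -5.4]
opening: 0.621
```

>>> {"api": "move_arm", "payload": {
  "commands": [0,0,0,0]
}}

```text
time: 5.52
eef_pos: [0.392, -0.2543, 0.1147]
tcp_rot: [-0.554, -0.44, 0.554, -0.439]
contact_force: [-0.2, -0.1, -5.0]
opening: 0.625
```

>>> {"api": "move_arm", "payload": {
  "commands": [0,0,0,0]
}}

```text
time: 5.65
eef_pos: [0.3921, -0.2544, 0.1149]
tcp_rot: [-0.554, -0.44, 0.554, -0.439]
contact_force: [-0.2, 0.8, -5.6]
opening: 0.628
```

```bash
python3 -c "
from h import *
plan()
for i in range(4):
  im=ctrl.read_camera('wrist')[:,:,::-1]; s=ctrl.get_state(); print(s['contact_force'],s['joint_efforts'])
cv2.imwrite('pics/w2.png',im)
"
```

```text
t 5.65 p [ 0.3921 -0.2544  0.1149] x [-0.0007  0.0007 -1.    ] z [-0.2272 -0.9738 -0.0005] zyaw -103.13 q [-0.7931 -0.0213  2.1766  0.      0.9873  1.0069] F [-0.1982  0.8112 -5.6364] op 0.628
shift units after turn [0. 0. 0.] ; before turn [0. 0. 0.]
[-0.8085 -1.1695 -4.6886] [  0.0044 -26.8151 -27.6961  -0.0013   0.0081   0.    ]
[-0.2514  0.2906 -5.7243] [  0.0022 -26.8014 -27.6949  -0.0014   0.0075   0.    ]
[ 0.2042 -0.1214 -5.9085] [  0.0016 -26.794  -27.6992  -0.0013   0.0067   0.    ]
[ 1.1246 -0.0129 -6.0567] [  0.0002 -26.7913 -27.7059  -0.0014   0.006    0.    ]
```

View pics/w2.png

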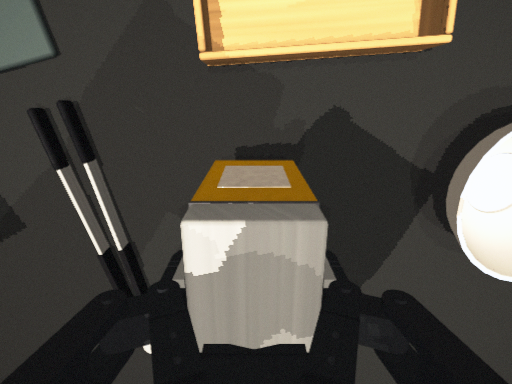

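The pulled-up tin weighs 5.4–5.9 N, so tin C (right) is the full one. I'll set it back and feel the next, so that I can place them in the order asked: half-full, full, empty.

>>> {"api": "move_arm", "payload": {
  "commands": [0.5,0,0,0,0.6,0,0,0,0.4,0,0,0,0.2,0,0,0,0.04,0,0,0,0,0,0,0]
}}

```text
time: 6.6
eef_pos: [0.3925, -0.2548, 0.0719]
tcp_rot: [0.554, 0.439, -0.554, 0.44]
contact_force: [0.5, -0.1, -5.5]
opening: 0.626
```

>>> {"api": "move_arm", "payload": {
  "commands": [0,0,0,0,0,0,0,0,0,0,0,0,0,0,0,0],
  "jaw": 85
}}

```text
time: 7.1
eef_pos: [0.3926, -0.2549, 0.0722]
tcp_rot: [0.554, 0.439, -0.554, 0.44]
contact_force: [1.0, 0.0, 0.0]
opening: 0.996
```

>>> {"api": "move_arm", "payload": {
  "commands": [-1,0,0,0,-1,0,0,0,-1,0,0,0,-1,0,0,0,-1,0,0,0]
}}

```text
time: 7.72
eef_pos: [0.3923, -0.2546, 0.1977]
tcp_rot: [0.554, 0.439, -0.554, 0.44]
contact_force: [-0.1, 0.1, -0.7]
opening: 0.991
```

```bash
python3 -c "
from h import *
plan(.443,.018,.2,13.7)
"
```

```text
t 7.72 p [ 0.3923 -0.2546  0.1977] x [ 0.0001 -0.0001 -1.    ] z [-0.2272 -0.9738  0.0001] zyaw -103.13 q [-0.7931 -0.1375  2.1164 -0.      1.1625  1.0069] F [-0.1197  0.0963 -0.677 ] op 0.991
turn deg -26.83  units -5.37 alt 30.63
shift units after turn [ -0.093   4.554 -10.112] ; before turn [ -0.093  -0.501 -11.079]
```

>>> {"api": "move_arm", "payload": {
  "commands": [0,0,0,-0.895,0,0,0,-0.895,0,0,0,-0.895,0,0,0,-0.895,0,0,0,-0.895,0,0,0,-0.895,0,0.414,-0.92,0,0,0.414,-0.92,0,0,0.414,-0.92,0,0,0.414,-0.92,0,0,0.414,-0.92,0,0,0.414,-0.92,0,0,0.414,-0.92,0,0,0.414,-0.92,0,0,0.414,-0.92,0,0,0.414,-0.92,0,0,0.414,-0.92,0,0,0,0,0]
}}

```text
time: 9.98
eef_pos: [0.4429, 0.0192, 0.1968]
tcp_rot: [0.436, 0.557, -0.436, 0.557]
contact_force: [-0.3, -0.1, 0.9]
opening: 0.996
```

```bash
python3 -c "
from h import *
s=ctrl.get_state(); im=ctrl.read_camera('wrist')[:,:,::-1]; cv2.imwrite('pics/w3.png',im)
hsv=cv2.cvtColor(np.ascontiguousarray(im),cv2.COLOR_BGR2HSV);H,S,V=cv2.split(hsv)
[print(x) for x in rect((S<60)&(V>150),.105,cal=wcal(s))]
plan(.443,.018,.07,13.7)
"
```

```text
(array([326., 316.]), 347.8, -72.6, 34.0, 13.9, 0.5)
(array([504., 326.]), 373.2, -235.6, 68.1, 23.6, 29.4)
(array([460., 269.]), 422.7, -170.1, 44.9, 34.7, -13.2)
(array([371., 225.]), 445.2, -79.5, 53.8, 2.2, -1.4)
(array([354., 220.]), 446.1, -64.5, 52.3, 2.8, 2.5)
(array([256., 199.]), 443.5, 17.7, 79.6, 53.6, 13.7)
(array([256., 142.]), 490.2, 29.3, 28.7, 4.5, -76.2)
(array([ 10., 178.]), 411.9, 203.1, 70.5, 28.4, -1.6)
(array([ 67., 135.]), 461.2, 168.1, 24.2, 12.1, 61.8)
(array([173., 152.]), 465.8, 89.0, 83.7, 17.3, -3.0)
t 10.03 p [0.4429 0.0184 0.1968] x [-0.0001 -0.0004 -1.    ] z [ 0.2389 -0.9711  0.0004] zyaw -76.18 q [-0.1878 -0.1985  2.1704 -0.0004  1.1697  1.142 ] F [ 0.8296 -0.3847  0.686 ] op 0.995
turn deg 0.12  units 0.02 alt -35.98
shift units after turn [5.072 0.001 0.016] ; before turn [5.072 0.001 0.016]
```

View pics/w3.png

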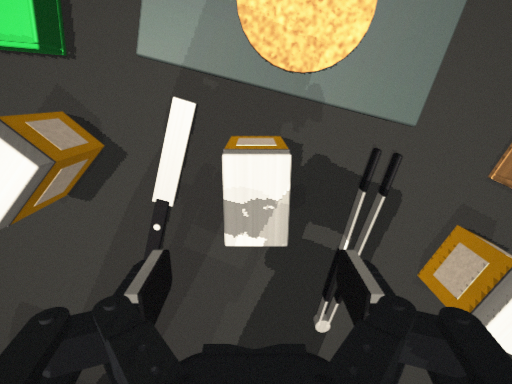

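The middle tin is centred at (256,199). The knife and tongs lie below where the fingertips will stop.

>>> {"api": "move_arm", "payload": {
  "commands": [1,0,0,0,1,0,0,0,1,0,0,0,1,0,0,0,0.7,0,0,0,0.35,0,0,0,0,0,0,0]
}}

```text
time: 10.9
eef_pos: [0.4427, 0.0177, 0.0703]
tcp_rot: [0.437, 0.556, -0.437, 0.556]
contact_force: [0.3, 0.4, 0.4]
opening: 0.993
```

>>> {"api": "move_arm", "payload": {
  "commands": [0,0,0,0,0,0,0,0,0,0,0,0,0,0,0,0,0,0,0,0],
  "jaw": 40,
  "force": 40
}}

```text
time: 11.52
eef_pos: [0.4439, 0.0179, 0.0716]
tcp_rot: [0.437, 0.556, -0.436, 0.557]
contact_force: [0.8, -1.5, 5.2]
opening: 0.63
```

>>> {"api": "move_arm", "payload": {
  "commands": [-0.3,0,0,0,-0.6,0,0,0,-0.6,0,0,0,-0.3,0,0,0,0,0,0,0,0,0,0,0]
}}

```text
time: 12.28
eef_pos: [0.4426, 0.0182, 0.1152]
tcp_rot: [0.437, 0.556, -0.437, 0.556]
contact_force: [0.4, -0.0, -0.8]
opening: 0.629
```

>>> {"api": "move_arm", "payload": {
  "commands": [0,0,0,0]
}}

```text
time: 12.4
eef_pos: [0.4425, 0.0182, 0.115]
tcp_rot: [0.437, 0.557, -0.437, 0.556]
contact_force: [-0.1, -0.6, -1.5]
opening: 0.626
```

```bash
python3 -c "
from h import *
plan()
for i in range(5):
  im=ctrl.read_camera('wrist')[:,:,::-1]; s=ctrl.get_state(); print(s['contact_force'],s['joint_efforts'][:3])
"
```

```text
t 12.4 p [0.4425 0.0182 0.115 ] x [-0.0013  0.0003 -1.    ] z [ 0.2371 -0.9715 -0.0006] zyaw -76.28 q [-0.1887 -0.0805  2.2326  0.0001  0.9908  1.1427] F [-0.1172 -0.6403 -1.5412] op 0.626
shift units after turn [0. 0. 0.] ; before turn [0. 0. 0.]
[-0.2163  0.3136 -1.3892] [  0.0059 -22.5344 -25.7391]
[-0.1568 -0.118  -0.6817] [  0.004  -22.4964 -25.7102]
[ 0.2845 -0.0942 -0.9113] [  0.0041 -22.4701 -25.695 ]
[ 0.8473  0.1924 -0.0125] [  0.0023 -22.4518 -25.6895]
[ 0.3255  0.0856 -0.8611] [  0.0016 -22.4403 -25.6899]
```

The middle tin weighs about 0.95 N, so tin B is empty and A (left) should be half-full. I'll set B back down.

>>> {"api": "move_arm", "payload": {
  "commands": [0.5,0,0,0,0.6,0,0,0,0.4,0,0,0,0.2,0,0,0,0.06,0,0,0,0,0,0,0]
}}

```text
time: 13.4
eef_pos: [0.4434, 0.0181, 0.0718]
tcp_rot: [0.437, 0.556, -0.437, 0.556]
contact_force: [-0.6, 0.6, -0.7]
opening: 0.625
```

>>> {"api": "move_arm", "payload": {
  "commands": [0,0,0,0,0,0,0,0,0,0,0,0,0,0,0,0],
  "jaw": 85
}}

```text
time: 13.9
eef_pos: [0.443, 0.0182, 0.0717]
tcp_rot: [0.437, 0.556, -0.437, 0.556]
contact_force: [0.6, -0.3, -0.4]
opening: 0.998
```

>>> {"api": "move_arm", "payload": {
  "commands": [-1,0,0,0,-1,0,0,0,-1,0,0,0,-1,0,0,0,-1,0,0,0]
}}

```text
time: 14.52
eef_pos: [0.4428, 0.0182, 0.1974]
tcp_rot: [0.437, 0.556, -0.437, 0.556]
contact_force: [0.5, 1.0, 1.0]
opening: 0.991
```

```bash
python3 -c "
from h import *
plan(.410,.231,.2,-29.2)
"
```

```text
t 14.53 p [0.4428 0.0182 0.1974] x [ 0.0001 -0.     -1.    ] z [ 0.2371 -0.9715  0.    ] zyaw -76.28 q [-0.1887 -0.1995  2.1702  0.      1.1708  1.1427] F [0.5115 0.9605 1.0174] op 0.991
turn deg 42.92  units 8.58 alt -27.42
shift units after turn [-0.105 -5.299 -6.791] ; before turn [-0.105  0.744 -8.582]
```

>>> {"api": "move_arm", "payload": {
  "commands": [0,0,0,0.953,0,0,0,0.953,0,0,0,0.953,0,0,0,0.953,0,0,0,0.953,0,0,0,0.953,0,0,0,0.953,0,0,0,0.953,0,0,0,0.953,0,-0.589,-0.755,0,0,-0.589,-0.755,0,0,-0.589,-0.755,0,0,-0.589,-0.755,0,0,-0.589,-0.755,0,0,-0.589,-0.755,0,0,-0.589,-0.755,0,0,-0.589,-0.755,0,0,-0.589,-0.755,0,0,0,0,0]
}}

```text
time: 16.9
eef_pos: [0.4096, 0.232, 0.1965]
tcp_rot: [-0.609, -0.359, 0.609, -0.359]
contact_force: [-0.4, -0.4, 0.0]
opening: 0.997
```

```bash
python3 -c "
from h import *
s=ctrl.get_state(); im=ctrl.read_camera('wrist')[:,:,::-1]; cv2.imwrite('pics/w4.png',im)
hsv=cv2.cvtColor(np.ascontiguousarray(im),cv2.COLOR_BGR2HSV);H,S,V=cv2.split(hsv)
[print(x) for x in rect((S<60)&(V>150),.105,cal=wcal(s))]
plan(.410,.231,.07,-29.2)
"
```

```text
(array([255., 198.]), 410.0, 230.9, 78.5, 53.6, -29.1)
(array([255., 141.]), 452.4, 207.1, 27.1, 3.7, 60.9)
(array([427.,  55.]), 444.2, 75.5, 47.3, 16.5, 13.7)
(array([341.,  88.]), 453.1, 136.0, 83.6, 17.5, -3.1)
(array([490.,  34.]), 437.7, 29.7, 75.4, 30.4, 13.4)
(array([269.,   8.]), 520.0, 157.3, 35.8, 15.6, 60.9)
t 16.95 p [0.4098 0.2313 0.1964] x [-0.0002 -0.0005 -1.    ] z [-0.486  -0.874   0.0005] zyaw -119.08 q [ 0.2979 -0.1284  2.1108 -0.0004  1.1596  2.3763] F [-0.4563  0.3622  0.0828] op 0.996
turn deg 0.12  units 0.02 alt -35.98
shift units after turn [5.058 0.012 0.004] ; before turn [5.058 0.012 0.004]
```

View pics/w4.png

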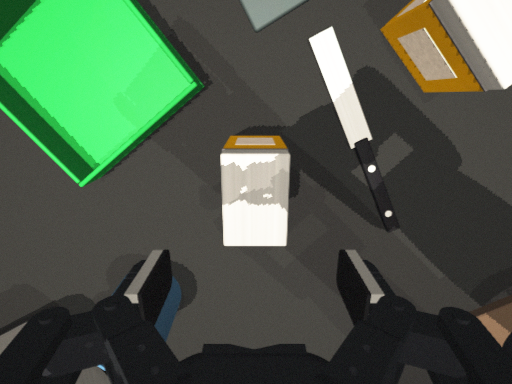

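The left tin is centred at (255,198), and the mug, partly hidden at (170,300), is well clear of the finger in plan. Gripping now.

>>> {"api": "move_arm", "payload": {
  "commands": [1,0,0,0,1,0,0,0,1,0,0,0,1,0,0,0,0.7,0,0,0,0.35,0,0,0,0,0,0,0]
}}

```text
time: 17.82
eef_pos: [0.4099, 0.2305, 0.07]
tcp_rot: [-0.61, -0.358, 0.61, -0.358]
contact_force: [-1.5, -1.0, 0.7]
opening: 0.999
```

>>> {"api": "move_arm", "payload": {
  "commands": [0,0,0,0,0,0,0,0,0,0,0,0,0,0,0,0,0,0,0,0],
  "jaw": 40,
  "force": 40
}}

```text
time: 18.45
eef_pos: [0.4108, 0.2311, 0.0714]
tcp_rot: [0.61, 0.358, -0.609, 0.358]
contact_force: [-1.2, -2.5, 6.3]
opening: 0.631
```

>>> {"api": "move_arm", "payload": {
  "commands": [-0.3,0,0,0,-0.6,0,0,0,-0.8,0,0,0,-0.8,0,0,0,-0.8,0,0,0,-0.7,0,0,0,0,0,0,0,0,0,0,0]
}}

```text
time: 19.45
eef_pos: [0.4095, 0.2309, 0.1696]
tcp_rot: [-0.609, -0.358, 0.61, -0.358]
contact_force: [0.2, 0.2, -4.0]
opening: 0.628
```

>>> {"api": "move_arm", "payload": {
  "commands": [0,0,0,0]
}}

```text
time: 19.58
eef_pos: [0.4093, 0.2308, 0.1691]
tcp_rot: [-0.609, -0.358, 0.611, -0.358]
contact_force: [0.1, 0.4, -2.6]
opening: 0.629
```

```bash
python3 -c "
from h import *
for i in range(5):
  im=ctrl.read_camera('wrist')[:,:,::-1]; s=ctrl.get_state(); print(s['contact_force'],s['joint_efforts'][:3])
plan(.6175,.0135,.12)
cv2.imwrite('pics/w5.png',im)
"
```

```text
[ 0.0366  0.2976 -3.3129] [  0.0095 -24.8135 -28.6773]
[ 0.3981  0.9168 -3.2632] [  0.0088 -24.7423 -28.6138]
[-0.5616  0.1819 -3.3498] [  0.0061 -24.6943 -28.58  ]
[ 0.5028  0.251  -2.6818] [  0.0048 -24.6637 -28.5666]
[-0.1625 -0.8656 -2.6987] [  0.003  -24.6459 -28.5662]
t 19.82 p [0.4098 0.231  0.1699] x [-0.0008 -0.0002 -1.    ] z [-0.4874 -0.8732  0.0006] zyaw -119.17 q [ 0.2971 -0.0955  2.1332  0.0001  1.1048  2.377 ] F [-0.1625 -0.8656 -2.6987] op 0.631
shift units after turn [ 1.991 11.495  3.548] ; before turn [ 1.991 11.495  3.548]
```

View pics/w5.png

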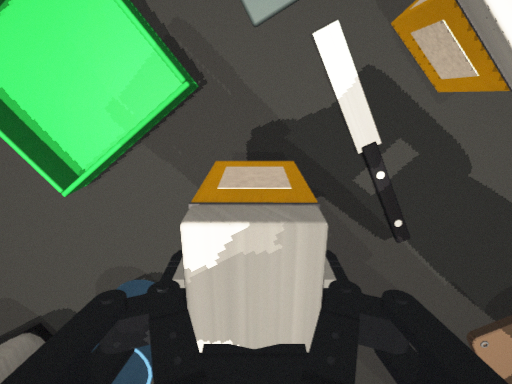

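Reads about 3.05 N, so the left tin is the half-full one. I'll carry it toward the mat and check the mat's centre from the wrist camera on the way.

>>> {"api": "move_arm", "payload": {
  "commands": [0,0.5,0.15,0,0,0.9,0.28,0,0,0.9,0.28,0,0,0.9,0.28,0,0,0.9,0.28,0,0,0.9,0.28,0,0,0.5,0.15,0,0,0,0,0]
}}

```text
time: 20.82
eef_pos: [0.5099, 0.1263, 0.1703]
tcp_rot: [-0.61, -0.358, 0.61, -0.357]
contact_force: [-1.2, -0.2, -3.3]
opening: 0.627
```

```bash
python3 -c "
from h import *
s=ctrl.get_state(); im=np.ascontiguousarray(ctrl.read_camera('wrist')[:,:,::-1]); cv2.imwrite('pics/w6.png',im)
hsv=cv2.cvtColor(im,cv2.COLOR_BGR2HSV);H,S,V=cv2.split(hsv)
[print(x) for x in rect((H>8)&(H<28)&(S>50)&(V>150),.016,cal=wcal(s))]
plan(.6175,.0135,.12)
"
```

```text
(array([254., 184.]), 509.2, 126.5, 125.8, 42.0, 60.7)
(array([363., 166.]), 469.5, 22.8, 52.4, 38.1, -70.7)
(array([170.,  55.]), 646.4, 134.7, 55.5, 55.5, 60.7)
(array([309.,  33.]), 592.8, 26.8, 129.5, 72.8, 60.7)
t 20.88 p [0.5093 0.1268 0.1701] x [-0.0008  0.0004 -1.    ] z [-0.488  -0.8729  0.0001] zyaw -119.21 q [0.0504 0.032  2.0088 0.0005 1.1016 2.1308] F [-0.5463 -0.2528 -3.435 ] op 0.627
shift units after turn [2.    5.99  1.844] ; before turn [2.    5.99  1.844]
```

View pics/w6.png

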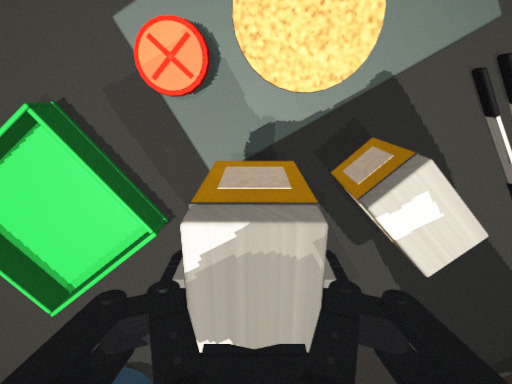

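The visible near arc of the mat at (309,33) gives a centre of (0.6176, 0.0129), agreeing with the top view. Moving over it.

>>> {"api": "move_arm", "payload": {
  "commands": [0,0.5,0.15,0,0,0.9,0.28,0,0,0.9,0.28,0,0,0.9,0.28,0,0,0.9,0.28,0,0,0.9,0.28,0,0,0.7,0.21,0,0,0.3,0.09,0,0.5,0,0,0,1,0,0,0,0.5,0,0,0,0,0,0,0,0,0,0,0]
}}

```text
time: 22.5
eef_pos: [0.6183, 0.0137, 0.1211]
tcp_rot: [0.61, 0.358, -0.609, 0.358]
contact_force: [0.3, 0.7, -2.6]
opening: 0.627
```

```bash
python3 -c "
from h import *
plan(.6175,.013,.087)
"
```

```text
t 22.5 p [0.6183 0.0137 0.1211] x [ 0.0014 -0.0001 -1.    ] z [-0.487  -0.8734 -0.0006] zyaw -119.15 q [-0.1418  0.2907  1.8123  0.0001  1.0372  1.9376] F [ 0.2591  0.7272 -2.5663] op 0.627
shift units after turn [ 1.365 -0.017  0.039] ; before turn [ 1.365 -0.017  0.039]
```

>>> {"api": "move_arm", "payload": {
  "commands": [0.5,0,0,0,0.5,0,0,0,0.2,0,0,0,0.1,0,0,0,0,0,0,0]
}}

```text
time: 23.12
eef_pos: [0.6182, 0.0134, 0.088]
tcp_rot: [0.61, 0.358, -0.61, 0.358]
contact_force: [0.1, -0.2, -2.6]
opening: 0.631
```

>>> {"api": "move_arm", "payload": {
  "commands": [0.04,0,0,0,0,0,0,0]
}}

```text
time: 23.38
eef_pos: [0.6183, 0.0134, 0.0875]
tcp_rot: [0.61, 0.358, -0.609, 0.358]
contact_force: [-0.7, 0.3, -0.3]
opening: 0.625
```

>>> {"api": "move_arm", "payload": {
  "commands": [0.04,0,0,0,0,0,0,0]
}}

```text
time: 23.62
eef_pos: [0.6184, 0.0134, 0.0874]
tcp_rot: [0.61, 0.358, -0.609, 0.358]
contact_force: [-3.1, -0.1, 5.2]
opening: 0.627
```

Contact felt, so the tin stands on the mat. Releasing and rising.

>>> {"api": "move_arm", "payload": {
  "commands": [0,0,0,0,0,0,0,0,0,0,0,0,0,0,0,0],
  "jaw": 85
}}

```text
time: 24.12
eef_pos: [0.6177, 0.0135, 0.0856]
tcp_rot: [-0.61, -0.358, 0.61, -0.358]
contact_force: [0.4, -0.0, -0.4]
opening: 1.0
```

>>> {"api": "move_arm", "payload": {
  "commands": [-1,0,0,0,-1,0,0,0,-1,0,0,0,-1,0,0,0,-1,0,0,0,-0.6,0,0,0,0,0,0,0]
}}

```text
time: 25.0
eef_pos: [0.6185, 0.0134, 0.2271]
tcp_rot: [0.611, 0.357, -0.609, 0.359]
contact_force: [0.2, -0.8, 0.1]
opening: 0.992
```

```bash
python3 -c "
from h import *
s=ctrl.get_state(); im=np.ascontiguousarray(ctrl.read_camera('wrist')[:,:,::-1]); cv2.imwrite('pics/w7.png',im)
hsv=cv2.cvtColor(im,cv2.COLOR_BGR2HSV);H,S,V=cv2.split(hsv)
[print(x) for x in rect((S<60)&(V>150),.121,cal=wcal(s),amin=1000)]
[print(x) for x in rect((H>8)&(H<28)&(S>50)&(V>150),.016,cal=wcal(s),amin=1000)]
plan(.393,-.255,.2,-13.1)
"
```

```text
(array([323., 324.]), 462.6, 15.5, 69.4, 50.4, 13.6)
(array([254., 303.]), 522.0, 66.5, 81.3, 17.4, -3.0)
(array([254., 195.]), 617.8, 13.1, 79.2, 53.9, -29.2)
(array([309., 276.]), 456.6, 23.6, 84.1, 77.4, -13.2)
(array([156., 204.]), 638.0, 142.1, 54.9, 54.4, 60.8)
(array([255., 159.]), 624.1, 8.9, 129.1, 115.0, 59.8)
t 25.05 p [0.6178 0.0135 0.2257] x [ 0.0002  0.     -1.    ] z [-0.4874 -0.8732 -0.0001] zyaw -119.17 q [-0.1422  0.1786  1.7414  0.      1.2213  1.9376] F [-0.1626 -0.2216  0.0642] op 0.998
turn deg -16.07  units -3.21 alt 32.79
shift units after turn [ 1.025 -6.324 12.498] ; before turn [ 1.025 -2.618 13.76 ]
```

View pics/w7.png

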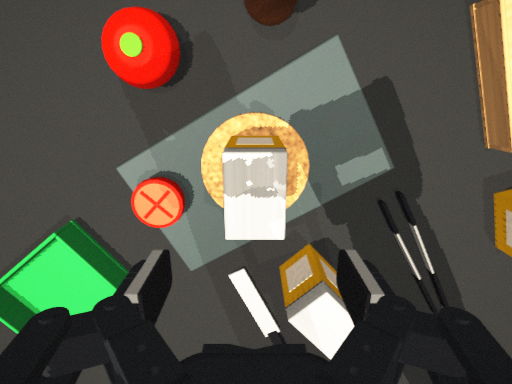

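The half-full tin stands upright on the mat at (0.618, 0.013), with the mat centre at (0.6176, 0.013). Next is the full tin, C.

>>> {"api": "move_arm", "payload": {
  "commands": [0,0,0,-0.8,0,0,0,-0.8,0,0,0,-0.8,0,0,0,-0.8,0,-0.486,0.961,0,0,-0.486,0.961,0,0,-0.486,0.961,0,0,-0.486,0.961,0,0,-0.486,0.961,0,0,-0.486,0.961,0,0,-0.486,0.961,0,0,-0.486,0.961,0,0,-0.486,0.961,0,0,-0.486,0.961,0,0.3,-0.486,0.961,0,0.5,-0.486,0.961,0,0.2,-0.486,0.961,0,0,0,0,0]
}}

```text
time: 27.3
eef_pos: [0.3914, -0.2548, 0.1988]
tcp_rot: [-0.555, -0.44, 0.555, -0.437]
contact_force: [1.0, 0.0, -1.0]
opening: 0.996
```

```bash
python3 -c "
from h import *
s=ctrl.get_state(); im=np.ascontiguousarray(ctrl.read_camera('wrist')[:,:,::-1]); cv2.imwrite('pics/w8.png',im)
hsv=cv2.cvtColor(im,cv2.COLOR_BGR2HSV);H,S,V=cv2.split(hsv)
[print(x) for x in rect((S<60)&(V>150),.105,cal=wcal(s),amin=1000)]
plan(.393,-.255,.07,-13.1)
"
```

```text
(array([252., 196.]), 392.5, -254.3, 78.3, 53.0, -13.2)
(array([464., 166.]), 376.9, -413.4, 105.2, 84.8, 2.3)
t 27.35 p [ 0.3922 -0.2544  0.1994] x [-0.0016  0.0022 -1.    ] z [-0.2296 -0.9733 -0.0018] zyaw -103.27 q [-0.7933 -0.1384  2.1138  0.0005  1.1689  1.009 ] F [0.1274 0.198  0.1228] op 0.995
turn deg -0.17  units -0.03 alt 35.97
shift units after turn [5.178 0.049 0.025] ; before turn [5.178 0.049 0.025]
```

View pics/w8.png

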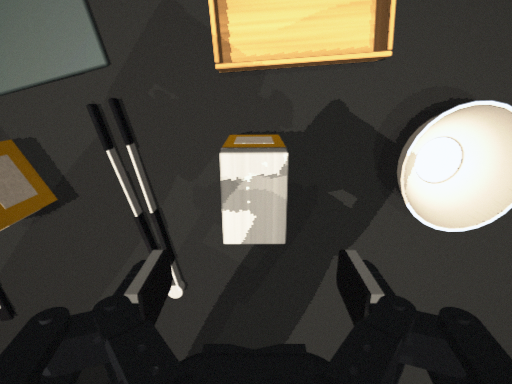

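>>> {"api": "move_arm", "payload": {
  "commands": [1,0,0,0,1,0,0,0,1,0,0,0,1,0,0,0,0.8,0,0,0,0.37,0,0,0,0,0,0,0]
}}

```text
time: 28.22
eef_pos: [0.3929, -0.254, 0.0711]
tcp_rot: [-0.554, -0.44, 0.554, -0.439]
contact_force: [-0.8, 0.5, 0.6]
opening: 0.994
```

>>> {"api": "move_arm", "payload": {
  "commands": [0,0,0,0,0,0,0,0,0,0,0,0,0,0,0,0,0,0,0,0],
  "jaw": 40,
  "force": 50
}}

```text
time: 28.85
eef_pos: [0.3936, -0.2552, 0.0727]
tcp_rot: [0.554, 0.439, -0.554, 0.44]
contact_force: [0.8, 3.0, 5.8]
opening: 0.622
```

>>> {"api": "move_arm", "payload": {
  "commands": [-0.3,0,0,0,-0.6,0,0,0,-0.8,0,0,0,-0.8,0,0,0,-0.8,0,0,0,-0.4,0,0,0,0,0,0,0,0,0,0,0]
}}

```text
time: 29.85
eef_pos: [0.3923, -0.2541, 0.163]
tcp_rot: [-0.554, -0.44, 0.554, -0.439]
contact_force: [-1.0, 0.1, -5.7]
opening: 0.629
```

```bash
python3 -c "
from h import *
s=ctrl.get_state(); im=np.ascontiguousarray(ctrl.read_camera('wrist')[:,:,::-1]); cv2.imwrite('pics/w9.png',im)
plan(.567,-.335,.12,-9.3)
"
```

```text
t 29.9 p [ 0.3922 -0.2541  0.1629] x [-0.0017  0.0017 -1.    ] z [-0.2278 -0.9737 -0.0013] zyaw -103.17 q [-0.7924 -0.0928  2.1448 -0.      1.0921  1.0082] F [-0.0496 -0.391  -5.6651] op 0.626
turn deg -3.87  units -0.77 alt 35.23
shift units after turn [1.697 7.425 2.067] ; before turn [1.697 7.547 1.561]
```

View pics/w9.png

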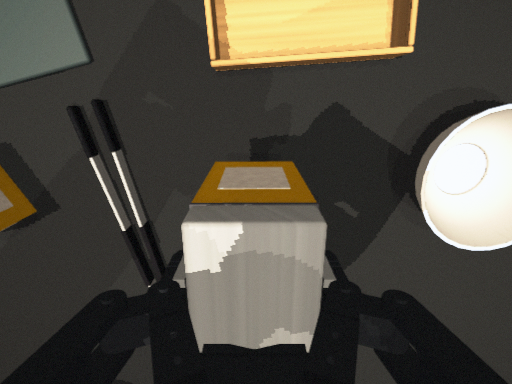

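Reads −5.7 N again, so this is the full tin. Carrying it to above the tray.

>>> {"api": "move_arm", "payload": {
  "commands": [0,0,0,-0.4,0,0,0,-0.37,0,0.5,0.14,0,0,0.9,0.25,0,0,0.9,0.25,0,0,0.9,0.25,0,0,0.9,0.25,0,0,0.9,0.25,0,0,0.9,0.25,0,0,0.9,0.25,0,0,0.6,0.17,0,0,0,0,0,0,0,0,0]
}}

```text
time: 31.52
eef_pos: [0.5669, -0.3352, 0.1633]
tcp_rot: [-0.539, -0.458, 0.539, -0.457]
contact_force: [-0.1, 0.3, -5.8]
opening: 0.626
```

```bash
python3 -c "
from h import *
s=ctrl.get_state(); im=np.ascontiguousarray(ctrl.read_camera('wrist')[:,:,::-1]); cv2.imwrite('pics/w10.png',im)
plan(.567,-.335,.12,-9.3)
t=ctrl.read_camera('top')[:,:,::-1]; cv2.imwrite('pics/t10.png',t)
"
```

```text
t 31.57 p [ 0.5667 -0.3351  0.1635] x [-0.0011  0.0009 -1.    ] z [-0.1618 -0.9868 -0.0007] zyaw -99.31 q [-0.6879  0.3243  1.6845 -0.0001  1.1342  1.0455] F [ 0.3567  0.444  -4.9143] op 0.627
turn deg -0.01  units -0.0 alt 36.0
shift units after turn [ 1.738  0.015 -0.004] ; before turn [ 1.738  0.015 -0.004]
```

View pics/w10.png

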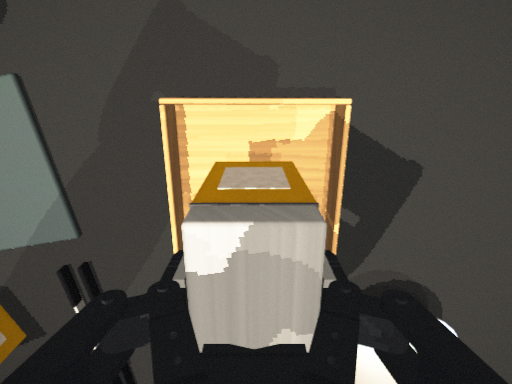

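View pics/t10.png

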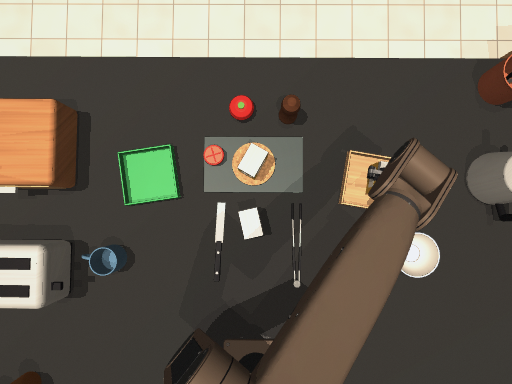

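```bash
python3 -c "
from h import *
s=ctrl.get_state();p=ray([[160,99],[351,99]],.04,cal=wcal(s));print(p); m=p.mean(0)
M=R.from_quat(s['tcp_rot']).as_matrix(); print(m-0.08*M[:,1], np.linalg.norm(p[0]-p[1]))
"
```

```text
[[ 0.6569 -0.2716  0.04  ]
 [ 0.6313 -0.4267  0.04  ]]
[ 0.5651 -0.3362  0.0401] 0.1572364624745229
```

>>> {"api": "move_arm", "payload": {
  "commands": [0.5,0,0,0,0.9,0,0,0,0.9,0,0,0,0.6,0,0,0,0.3,0,0,0,0.15,0,0,0,0,0,0,0]
}}

```text
time: 32.5
eef_pos: [0.5674, -0.3357, 0.0807]
tcp_rot: [0.539, 0.457, -0.539, 0.458]
contact_force: [0.0, -0.2, -5.2]
opening: 0.631
```

>>> {"api": "move_arm", "payload": {
  "commands": [0.04,0,0,0,0.04,0,0,0,0,0,0,0]
}}

```text
time: 32.88
eef_pos: [0.5671, -0.3355, 0.0785]
tcp_rot: [0.539, 0.458, -0.539, 0.458]
contact_force: [0.4, -0.4, -5.3]
opening: 0.626
```

>>> {"api": "move_arm", "payload": {
  "commands": [0.04,0,0,0,0,0,0,0]
}}

```text
time: 33.12
eef_pos: [0.5672, -0.3356, 0.0778]
tcp_rot: [0.539, 0.458, -0.539, 0.458]
contact_force: [-0.3, -0.1, -2.9]
opening: 0.623
```

>>> {"api": "move_arm", "payload": {
  "commands": [0.04,0,0,0,0,0,0,0]
}}

```text
time: 33.38
eef_pos: [0.5673, -0.3356, 0.0778]
tcp_rot: [-0.539, -0.458, 0.539, -0.458]
contact_force: [-4.1, 2.9, 4.8]
opening: 0.628
```

>>> {"api": "move_arm", "payload": {
  "commands": [0,0,0,0,0,0,0,0,0,0,0,0,0,0,0,0],
  "jaw": 85
}}

```text
time: 33.88
eef_pos: [0.5672, -0.3356, 0.0762]
tcp_rot: [0.539, 0.458, -0.539, 0.458]
contact_force: [0.1, -0.7, 0.4]
opening: 0.995
```

>>> {"api": "move_arm", "payload": {
  "commands": [-1,0,0,0,-1,0,0,0,-1,0,0,0,-1,0,0,0,-1,0,0,0,-1,0,0,0,0,0,0,0]
}}

```text
time: 34.75
eef_pos: [0.5682, -0.3364, 0.2292]
tcp_rot: [0.539, 0.456, -0.539, 0.46]
contact_force: [0.2, -0.6, -0.1]
opening: 0.997
```

```bash
python3 -c "
from h import *
s=ctrl.get_state(); im=np.ascontiguousarray(ctrl.read_camera('wrist')[:,:,::-1]); cv2.imwrite('pics/w11.png',im)
hsv=cv2.cvtColor(im,cv2.COLOR_BGR2HSV);H,S,V=cv2.split(hsv)
[print(x) for x in rect((S<60)&(V>150),.110,cal=wcal(s),amin=1000)]
plan(.443,.018,.2,13.7)
"
```

```text
(array([337., 320.]), 413.0, -398.4, 70.3, 31.6, 13.3)
(array([253., 192.]), 566.3, -335.1, 78.4, 53.3, -9.3)
t 34.8 p [ 0.5675 -0.3358  0.2271] x [ 0.0017 -0.0014 -1.    ] z [-0.1619 -0.9868  0.0011] zyaw -99.32 q [-0.6879  0.2656  1.6359  0.      1.2379  1.0455] F [ 0.0288 -0.8377 -0.6213] op 0.993
turn deg -23.02  units -4.6 alt 31.4
shift units after turn [  1.056  -1.487 -14.929] ; before turn [  1.056  -7.207 -13.159]
```

View pics/w11.png

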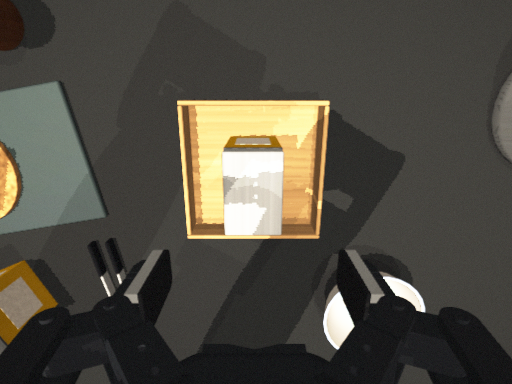

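The full tin stands upright in the tray at (253,192). Now the empty one.

>>> {"api": "move_arm", "payload": {
  "commands": [0,0,0,-0.92,0,0,0,-0.92,0,0,0,-0.92,0,0,0,-0.92,0,0,0,-0.92,0,-0.1,-0.995,0,0,-0.1,-0.995,0,0,-0.1,-0.995,0,0,-0.1,-0.995,0,0,-0.1,-0.995,0,0,-0.1,-0.995,0,0,-0.1,-0.995,0,0,-0.1,-0.995,0,0,-0.1,-0.995,0,0,-0.1,-0.995,0,0,-0.1,-0.995,0,0.3,-0.1,-0.995,0,0.4,-0.1,-0.995,0,0.3,-0.1,-0.995,0,0,-0.1,-0.995,0]
}}

```text
time: 37.3
eef_pos: [0.4412, 0.0197, 0.2006]
tcp_rot: [0.437, 0.556, -0.437, 0.556]
contact_force: [0.1, -0.5, -0.0]
opening: 0.997
```

>>> {"api": "move_arm", "payload": {
  "commands": [0,0,0,0]
}}

```text
time: 37.42
eef_pos: [0.4416, 0.0198, 0.2012]
tcp_rot: [0.436, 0.557, -0.436, 0.557]
contact_force: [-0.7, -0.7, 0.9]
opening: 0.994
```

```bash
python3 -c "
from h import *
s=ctrl.get_state(); im=np.ascontiguousarray(ctrl.read_camera('wrist')[:,:,::-1]); cv2.imwrite('pics/w12.png',im)
hsv=cv2.cvtColor(im,cv2.COLOR_BGR2HSV);H,S,V=cv2.split(hsv)
[print(x) for x in rect((S<60)&(V>150),.105,cal=wcal(s),amin=1000)]
plan(.443,.018,.07,13.7)
"
```

```text
(array([257., 194.]), 444.5, 18.1, 81.2, 53.8, 13.8)
(array([175., 150.]), 465.2, 89.4, 84.4, 17.6, -3.0)
(array([184.,  37.]), 545.9, 102.1, 49.4, 41.7, -76.2)
t 37.48 p [0.4421 0.019  0.2015] x [ 0.0008 -0.0005 -1.    ] z [ 0.2384 -0.9712  0.0007] zyaw -76.21 q [-0.1869 -0.2064  2.168  -0.0004  1.1792  1.1433] F [-0.4731 -0.1983 -1.6672] op 0.997
turn deg 0.09  units 0.02 alt -35.98
shift units after turn [5.26  0.021 0.043] ; before turn [5.26  0.021 0.043]
```

View pics/w12.png

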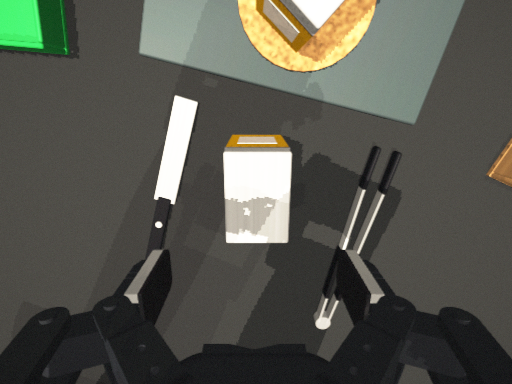

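>>> {"api": "move_arm", "payload": {
  "commands": [1,0,0,0,1,0,0,0,1,0,0,0,1,0,0,0,0.8,0.02,0.04,0,0.44,0,0,0,0,0,0,0]
}}

```text
time: 38.35
eef_pos: [0.4429, 0.0171, 0.0699]
tcp_rot: [0.437, 0.556, -0.437, 0.555]
contact_force: [0.5, 0.4, 0.2]
opening: 0.997
```

>>> {"api": "move_arm", "payload": {
  "commands": [0,0,0,0,0,0,0,0,0,0,0,0,0,0,0,0,0,0,0,0],
  "jaw": 40,
  "force": 40
}}

```text
time: 38.98
eef_pos: [0.4441, 0.0173, 0.0714]
tcp_rot: [0.437, 0.555, -0.436, 0.557]
contact_force: [-1.1, 0.8, 5.6]
opening: 0.627
```

>>> {"api": "move_arm", "payload": {
  "commands": [-0.3,0,0,0,-0.6,0,0,0,-0.8,0,0,0,-0.8,0,0,0,-0.8,0,0,0,-0.4,0,0,0,0,0,0,0,0,0,0,0]
}}

```text
time: 39.98
eef_pos: [0.4425, 0.0175, 0.1621]
tcp_rot: [0.437, 0.556, -0.437, 0.556]
contact_force: [-0.2, -0.1, -1.5]
opening: 0.63
```

```bash
python3 -c "
from h import *
s=ctrl.get_state(); im=np.ascontiguousarray(ctrl.read_camera('wrist')[:,:,::-1]); cv2.imwrite('pics/w13.png',im)
plan(.580,.324,.12,9.2)
"
```

```text
t 40.02 p [0.4424 0.0175 0.1618] x [-0.002   0.0004 -1.    ] z [ 0.2365 -0.9716 -0.0008] zyaw -76.32 q [-0.1905 -0.1533  2.2008 -0.      1.0961  1.1416] F [-0.4351 -0.134  -1.3106] op 0.625
turn deg 4.48  units 0.9 alt -35.1
shift units after turn [  1.667   7.396 -11.223] ; before turn [  1.667   8.25  -10.611]
```

View pics/w13.png

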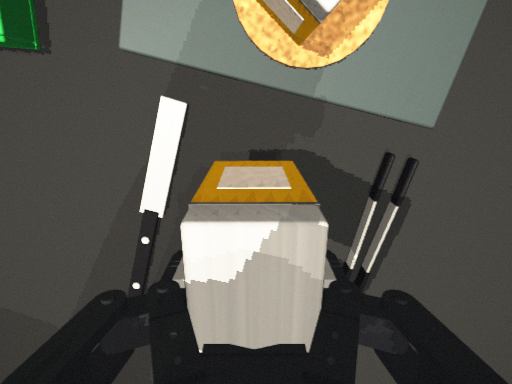

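>>> {"api": "move_arm", "payload": {
  "commands": [0,0,0,0.9,0,0.3,-0.45,0,0,0.616,-0.935,0,0,0.616,-0.935,0,0,0.616,-0.935,0,0,0.616,-0.935,0,0,0.616,-0.935,0,0,0.616,-0.935,0,0,0.616,-0.935,0,0,0.616,-0.935,0,0,0.616,-0.935,0,0,0.616,-0.935,0,0,0.616,-0.935,0,0,0.32,-0.49,0,0,0,0,0,0,0,0,0]
}}

```text
time: 42.02
eef_pos: [0.5804, 0.3234, 0.1624]
tcp_rot: [0.458, 0.539, -0.459, 0.538]
contact_force: [-0.8, -0.5, 0.1]
opening: 0.631
```

```bash
python3 -c "
from h import *
s=ctrl.get_state(); im=np.ascontiguousarray(ctrl.read_camera('wrist')[:,:,::-1]); cv2.imwrite('pics/w14.png',im)
plan(.580,.324,.08,9.2)
"
```

```text
t 42.08 p [0.5805 0.3232 0.1625] x [-0.0008 -0.0005 -1.    ] z [ 0.1593 -0.9872  0.0004] zyaw -80.84 q [ 0.3556  0.3375  1.6693 -0.0002  1.1357  1.7666] F [-0.1468 -0.2014 -1.5213] op 0.627
turn deg -0.04  units -0.01 alt 35.99
shift units after turn [ 3.301 -0.012 -0.036] ; before turn [ 3.301 -0.012 -0.036]
```

View pics/w14.png

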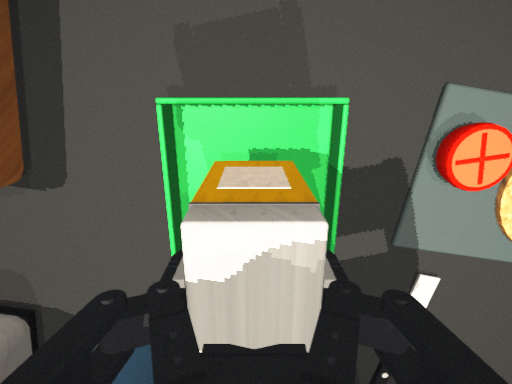

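The crate's far rim runs from (157,99) to (349,99), centred on the tin to within about 2 mm. Lowering.

>>> {"api": "move_arm", "payload": {
  "commands": [0.5,0,0,0,0.9,0,0,0,0.9,0,0,0,0.6,0,0,0,0.3,0,0,0,0.12,0,0,0,0,0,0,0]
}}

```text
time: 42.95
eef_pos: [0.5813, 0.3241, 0.0803]
tcp_rot: [0.459, 0.538, -0.458, 0.539]
contact_force: [0.4, -0.1, -0.9]
opening: 0.629
```

>>> {"api": "move_arm", "payload": {
  "commands": [0.04,0,0,0,0.04,0,0,0,0,0,0,0]
}}

```text
time: 43.32
eef_pos: [0.5809, 0.3239, 0.078]
tcp_rot: [0.458, 0.538, -0.458, 0.538]
contact_force: [0.2, 0.2, -1.0]
opening: 0.628
```

>>> {"api": "move_arm", "payload": {
  "commands": [0.04,0,0,0,0,0,0,0]
}}

```text
time: 43.58
eef_pos: [0.5808, 0.3239, 0.0767]
tcp_rot: [0.458, 0.538, -0.458, 0.538]
contact_force: [-0.6, 0.5, -0.0]
opening: 0.63
```

>>> {"api": "move_arm", "payload": {
  "commands": [0.03,0,0,0,0,0,0,0]
}}

```text
time: 43.82
eef_pos: [0.5809, 0.324, 0.0766]
tcp_rot: [0.458, 0.538, -0.458, 0.538]
contact_force: [-0.5, -0.7, 2.2]
opening: 0.626
```

>>> {"api": "move_arm", "payload": {
  "commands": [0,0,0,0,0,0,0,0,0,0,0,0,0,0,0,0],
  "jaw": 85
}}

```text
time: 44.32
eef_pos: [0.5809, 0.3239, 0.0761]
tcp_rot: [0.458, 0.538, -0.458, 0.538]
contact_force: [-0.3, 0.5, -0.1]
opening: 0.995
```

>>> {"api": "move_arm", "payload": {
  "commands": [-1,0,0,0,-1,0,0,0,-1,0,0,0,-1,0,0,0,-1,0,0,0,-1,0,0,0,0,0,0,0]
}}

```text
time: 45.2
eef_pos: [0.5822, 0.3244, 0.2291]
tcp_rot: [0.46, 0.537, -0.457, 0.539]
contact_force: [0.1, -0.0, -0.4]
opening: 0.992
```

```bash
python3 -c "
from h import *
s=ctrl.get_state(); print(s['time'],s['eef_pos'],s['contact_force'])
im=np.ascontiguousarray(ctrl.read_camera('wrist')[:,:,::-1])
side=ctrl.read_camera('side')[:,:,::-1]; top=np.ascontiguousarray(ctrl.read_camera('top')[:,:,::-1])
cv2.imwrite('pics/w15.png',im);cv2.imwrite('pics/s15.png',side);cv2.imwrite('pics/t15.png',top)
for n,m,k in (('wrist',im,wcal(s)),('top',top,None)):
  H,S,V=cv2.split(cv2.cvtColor(m,cv2.COLOR_BGR2HSV)); M=(S<60)&(V>150)
  if k is None: q=np.zeros_like(M);q[120:280,110:410]=1;M&=q
  print(n);[print(x) for x in rect(M,.110,cal=k,amin=150)]
"
```

```text
45.2 [0.5822 0.3244 0.2291] [ 0.0519 -0.037  -0.4163]
wrist
(array([396., 267.]), 525.0, 176.4, 46.5, 18.2, -3.3)
(array([506., 184.]), 624.2, 108.1, 20.0, 14.6, 24.5)
(array([254., 189.]), 581.5, 324.6, 80.9, 53.6, 9.1)
top
(array([404., 254.]), 363.9, -396.1, 113.6, 37.9, -0.5)
(array([220., 222.]), 445.0, 101.8, 105.7, 21.4, -3.3)
(array([379., 180.]), 565.7, -334.5, 78.9, 53.1, -9.0)
(array([252., 160.]), 616.5, 15.0, 83.6, 53.2, -28.9)
```

View pics/w15.png

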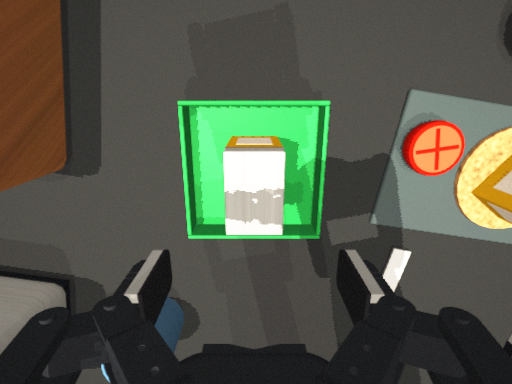

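View pics/s15.png

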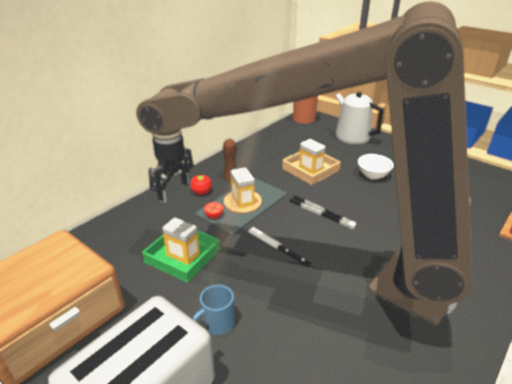

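View pics/t15.png

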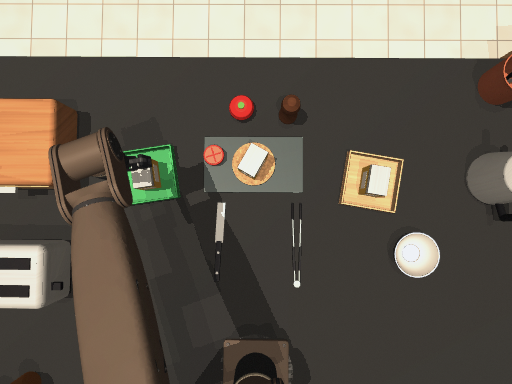

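All three tins stand upright in their places, the knife, tongs, tomatoes, mill, mug and bowl look unmoved, and the gripper is clear. Handing in.

```bash
python3 -c "
from plant import ctrl
print(ctrl.sign_off())"
```

```text
the job is handed in; nothing more can be done
None
```

The job is handed in at about 45 s of the 72 s allowed, and all three tins are in their places. By lifting, the right tin read about 5.5 N (full), the middle about 1 N (empty) and the left about 3.05 N (half-full).

I felt the right and middle tins first and set each back where it stood. Then I placed them in the order asked:

| Tin | Placed on | Last measured position |
|---|---|---|
| Half-full | Cork mat | About 1 mm from the mat centre by wrist camera; the coarser top view gave 2–3 mm |
| Full | Wooden tray | About 2 mm from the tray centre |
| Empty | Green crate | About 2 mm from the crate centre |

- **Final pictures:** all three tins stand upright, and the gripper is clear above the crate.
- **Other objects:** the knife, tongs, tomatoes, mill, mug and bowl look unmoved. I judged this by eye except for the knife and bowl, which also re-measured within about 2 mm, close to the camera's precision.
- **One uncertainty:** when I first set the full tin back, the force still read its full weight at release, so it may have dropped up to about 1 mm. It stayed upright and in place.
- **Failed checks:** none.

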